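# Lock-off of a bench gas point

## Task

Take this bench gas point out of service. First swing the isolator's handle to off and leave it with its padlock hole squarely over the hole in the fixed hasp tongue, so that a padlock could go through both; then back off the regulator's T-bar, anticlockwise seen from above, all the way to its stop. Do not shift or tip the bottles, glassware and spanner on the bench, and do not press on the two pressure gauges.

Things in the scene. Friction and masses are not known exactly. Their poses are not given: they have to be found in the camera images.
- isolator: Fixed grey square box 110 x 110 x 50 mm bolted to the bench, with the handle pivot on its top; origin at bench level under the pivot axis, z up. A steel hasp tongue (44 mm wide, 6 mm thick, underside 50 mm above the bench) sticks out from it along its +y to 102 mm from the pivot axis; a pipe leaves along its +x to 110 mm.
- isolator_handle (a joint): Angle of the handle about the vertical pivot, rad: 0 = off, holes lined up, handle along the isolator's +y; positive is anticlockwise from above, towards on (at 1.57 the handle points along the isolator's -x). Starts between 0.85 and 1.5. There is no stop or catch at 0: the handle goes on to -0.3. Dry friction 0.5 N m holds it where it is left (about 3.5 N at the grip).
- handle_grip (a point): Centre of the handle's grey plastic grip, 145 mm from the pivot axis and 78 mm above the bench. The grip is a bar 70 mm long (110 to 180 mm from the axis), 22 mm wide, 36 mm tall (60 to 96 mm above the bench), with nothing under it. Site y axis points along the handle away from the pivot.
- handle_hole (a point): Centre of the underside of the 16 mm vertical padlock hole in the steel handle, 80 mm from the pivot axis, 64 mm above the bench; the plate around it is 44 mm square.
- hasp_hole (a point): Centre of the top of the 16 mm vertical hole in the fixed hasp tongue, 80 mm from the pivot axis along the isolator's +y, 56 mm above the bench.
- regulator: Fixed gas regulator on a 90 x 80 x 30 mm foot, round body of 35 mm radius to 56 mm height, then a bonnet of 31 mm radius that narrows to 16 mm at 84 mm height; side ports at 42 mm height reach out to 80 mm along its y. Origin at bench level under the spindle axis, z up; the two gauges stand on its +x side, its -x side is open.
- gauges: The regulator's two pressure gauges; same origin and axes as regulator. Each is a 58 mm dial, 22 mm thick, centred at x 88, y +50 or -50, height 178 mm (top 207 mm), on a 12 mm stem at x 88, y +50 or -50. Not to be pressed on (at most 8 N).
- regulator_tbar (a joint): Angle of the T-bar about its vertical spindle, rad, anticlockwise from above positive; at 0 the bar lies along the regulator's x axis. Starts between 0 and 0.7; stop at 5.0 = fully backed off. It does not rise. Dry friction 0.14 N m (about 3 N at 45 mm).
- tbar_mid (a point): Middle of the T-bar, on the spindle axis, 106 mm above the bench; point x axis along the bar. The bar is a 12 mm round steel rod reaching 65 mm to each side, with 17 mm balls at the ends (73 mm over all to each side); a 12 mm radius boss at the middle spans heights 95 to 117 mm.
- bottle_a: Stoppered glass reagent bottle, 62 mm diameter, 150 mm tall, beside the isolator, upright; origin at the centre of its underside. A bystander
- bottle_b: Stoppered glass reagent bottle, 66 mm diameter, 160 mm tall, behind the gauges, upright; origin at the centre of its underside. A bystander
- bottle_c: Stoppered glass reagent bottle, 72 mm diameter, 180 mm tall, upright; origin at the centre of its underside. A bystander
- beaker: Glass cup, 68 mm diameter, 85 mm tall, near the isolator, upright; origin at the centre of its underside. A bystander
- jar: Amber glass jar with lid, 60 mm diameter, 60 mm tall, near the regulator, upright; origin at the centre of its underside. A bystander
- wash_bottle: White plastic bottle, 68 mm diameter, 170 mm tall, upright; origin at the centre of its underside. A bystander
- spanner: Steel spanner 180 mm long lying on the bench; origin under its middle. A bystander

How it is judged:
On the way, in this order (a step that is already met when the one before it is completed fails the run):
1. the isolator's handle stands at off with its hole over the hasp hole (horizontal distance between handle_hole and hasp_hole below 0.005 m and velocity of joint isolator_handle between -0.05 and 0.05 rad/s), for 0.2 s.
2. the T-bar is backed off to its stop (value of joint regulator_tbar above 4.8 rad and horizontal distance between handle_hole and hasp_hole below 0.005 m), for 0.2 s.
At the end, for the whole second after the job is handed in: the handle's padlock hole lies within 5 mm (horizontally) of the hasp hole, the T-bar stands within 0.2 rad of its anticlockwise stop, both at rest, and bottles and glassware stand upright (all of step 2 and velocity of joint isolator_handle between -0.05 and 0.05 rad/s and velocity of joint regulator_tbar between -0.05 and 0.05 rad/s and angle between each of bottle_a, bottle_b, bottle_c, beaker, jar, wash_bottle's own z axis and vertical below 0.2 rad); the robot touches nothing.
It fails at once if a bystander is shifted more than 30 mm (distance of any of bottle_a, bottle_b, bottle_c, beaker, jar, wash_bottle, spanner from where it was at the start of the episode above 0.03 m).
It fails at once if a bottle, beaker or jar is tipped (angle between any of bottle_a, bottle_b, bottle_c, beaker, jar, wash_bottle's own z axis and vertical above 0.35 rad).
It fails at once if the gauges are pressed with more than 8 N (contact force between gauges and anything else above 8 N).
It also fails if it takes over 58 s, if anything falls off the work surface, if the arm or the gripper's body presses on something with over 40 N, if the wrist force passes 120 N, or if a joint passes its speed limit or range.

## Robot

A 7-joint arm with a two-finger parallel gripper is mounted at the origin on the work surface. World frame = base frame: x ahead of the robot, y to its left, z up, the work surface at z = 0. Lengths are in m, angles in rad, forces in N, time in s.
With the tool pointing down it reaches from about 0.4 to 0.9 m from the base axis. Payload 5.5 kg.
Tool frame: the origin (TCP) lies midway between the tips of the shut fingers; the grasp point (between the pads) lies 19 mm behind it (manip.grip_depth is the distance from the TCP to the grasp point, in m); z points along the fingers, y is the line along which they close (so a half turn about z gives the same grasp; the last joint's range is limited). The gripper opens to 92 mm and grips with 3 to 60 N. Pads are 19 mm wide; open, the fingers measure 130 mm over their backs; the gripper's body (75 mm by 190 mm) begins 47 mm behind the grasp point.
Start: joints at [1.406, 0.501, -0.427, 1.55, 0.221, 1.138, -0.21], TCP at [0.27, -0.591, 0.227] pointing down, gripper open.
Joint ranges: [-2.88, 2.88], [-0.31, 2.03], [-1.54, 1.56], [0.2, 2.42], [-1.41, 4.55], [0.19, 2.02], [-2.57, 2.57]. Speed limits (rad/s): [2.57, 2.57, 3.14, 3.14, 3.14, 3.14, 3.14].

## Interface

Orientations are given as a unit quaternion [x, y, z, w].
In Python, from bench import manip, effector, viewer gives the robot as it stands. Calls block until the motion is done:
- manip.move_pose(position, orientation): joint-space move of the TCP to a pose.
- manip.servo_line(position, ori=None, vel=0.15): straight line of the TCP; ori=None keeps the orientation; vel is the mean speed in m/s.
- manip.movej(angles): joint-space move.
- effector.open_jaws() and effector.close(f_grip=None): open the fingers fully, or close them until they stop; f_grip is the grip in N (None keeps the last).
- manip.sleep(seconds).
- manip.solve_ik(position, orientation): joint angles nearest the present ones, or None.
- viewer.get_image(name): name is "side" or "top"; returns the picture (480x640x3 uint8, red, green, blue); there is no depth.
- viewer.get_calibration(name): a dict with "vfov" (degrees; the focal length in pixels is half the picture's height over the tangent of half this angle, whatever the lens; pixels are square), "cx", "cy" (the principal point, pixels), "dist_coeffs" ([k1, k2, p1, p2, k3] as OpenCV has them; the pictures are not rectified), "eye" and "attitude" of the camera in the world. Camera axes: x right, y down, z forward; pixel columns grow to the right and rows downward; lengths in m; the calibration is good to about 2 mm. A picture is of the moment at which its call begins. get_calibration takes no time and is no camera call.
A pose or a line that the arm cannot do raises manip.PlanningError and nothing moves.
- manip.hand_in(): hands the job in; it is judged then, once.
Readings, each from a call of its own:
- manip.current_clock(): time.
- manip.current_q(): joint angles.
- manip.current_joint_velocities(): joint speeds.
- manip.current_tau(): joint torques, N m.
- manip.current_tool_pos(): TCP position.
- manip.current_tcp_rot(): TCP orientation.
- manip.current_force(): force on the tool from outside, world axes, zero at the start.
- manip.current_wrist_torque(): the same for the moment, N m.
- manip.current_finger_gap(): finger opening in m.
- manip.current_gripper_force(): force on a finger pad.
Only numpy, scipy, OpenCV 4.12 (cv2) and the standard library are available. Lean on these libraries where they do the work, as an engineer would, in place of code of your own. Each camera call takes 0.05 s, during which the arm holds its last target. There are 200 camera calls.

## Working session

There is one attempt and no reset: what is moved stays moved. The work goes in short steps, each a Python script; the robot and the scene stay as the last script left them, time stands still between calls to the robot, and variables do not carry over. Pictures are saved under pics/ and viewed, at most 11 in all, crops included, and the job is handed in when it is done.

```bash
mkdir -p pics; ls
python3 - <<'E'
from bench import manip, effector, viewer
import cv2
for n in ("side","top"):
    im=viewer.get_image(n); cv2.imwrite(f"pics/{n}0.png",im[:,:,::-1])
    print(n,viewer.get_calibration(n))
print(manip.current_clock(),manip.current_tool_pos(),manip.current_tcp_rot(),manip.grip_depth)
E
```

```text
pics
side {'vfov': 54.334439157544864, 'cx': 313.4269843195423, 'cy': 242.5579896457255, 'dist_coeffs': array([-0.0679574,  0.       ,  0.       ,  0.       ,  0.       ]), 'eye': array([0.27260086, 0.82903561, 1.04526833]), 'attitude': array([-0.16410952,  0.92344694, -0.34090196,  0.06402862])}
top {'vfov': 53.85366753865654, 'cx': 328.372759924871, 'cy': 241.9709075351146, 'dist_coeffs': array([0.03803711, 0.        , 0.        , 0.        , 0.        ]), 'eye': array([0.42727161, 0.03590484, 1.346433  ]), 'attitude': array([-0.70370994,  0.70791431, -0.04630702,  0.03879837])}
0.1 [ 0.26934435 -0.59088839  0.22577183] [ 9.77210887e-01  2.12268992e-01 -1.54980709e-04 -8.55923681e-04] 0.0188
```

View pics/top0.png

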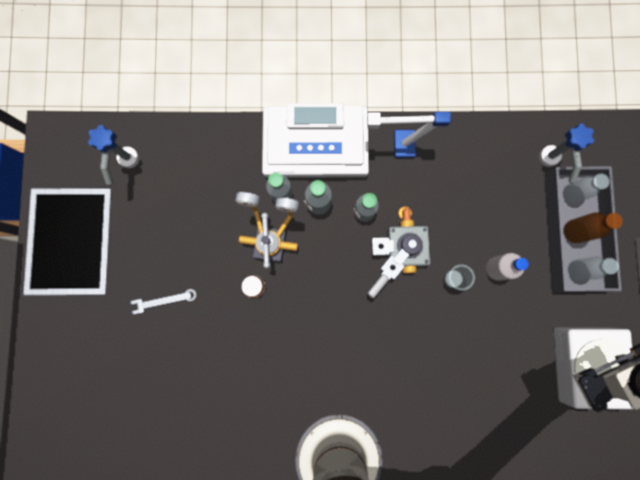

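View pics/side0.png

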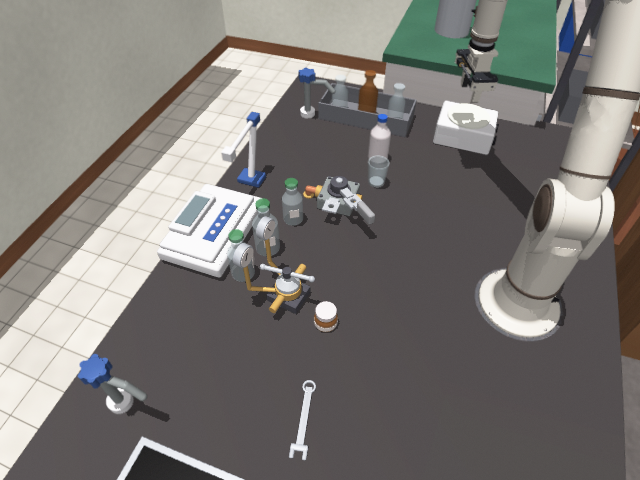

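The top view shows the isolator at about (409,245), with its tongue to the left at (382,246) and the handle pointing down-left to (372,293). The regulator is at (268,242), with the gauges above it at (247,199) and (287,205). The side view agrees. Next I'll enlarge the crops.

Run:
```python
import cv2, numpy as np
t=cv2.imread("pics/top0.png"); s=cv2.imread("pics/side0.png")
def crop(im,x0,y0,w,h,k):
    c=cv2.resize(im[y0:y0+h,x0:x0+w],None,fx=k,fy=k,interpolation=cv2.INTER_CUBIC)
    for i in range(0,w,10):
        cv2.line(c,(i*k,0),(i*k,6 if i%50 else 14),(0,255,255),1)
        if i%20==0: cv2.putText(c,str(x0+i),(i*k,24),0,.4,(0,255,255),1)
    for i in range(0,h,10):
        cv2.line(c,(0,i*k),(6,i*k),(0,255,255),1)
        if i%20==0: cv2.putText(c,str(y0+i),(8,i*k+4),0,.4,(0,255,255),1)
    return c
cv2.imwrite("pics/t1.png",crop(t,350,195,130,105,6))
cv2.imwrite("pics/t2.png",crop(t,225,180,100,120,5))
cv2.imwrite("pics/s1.png",crop(s,290,150,120,95,6))
cv2.imwrite("pics/s2.png",crop(s,215,200,130,120,5))
```

```text
(no output)
```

View pics/t1.png

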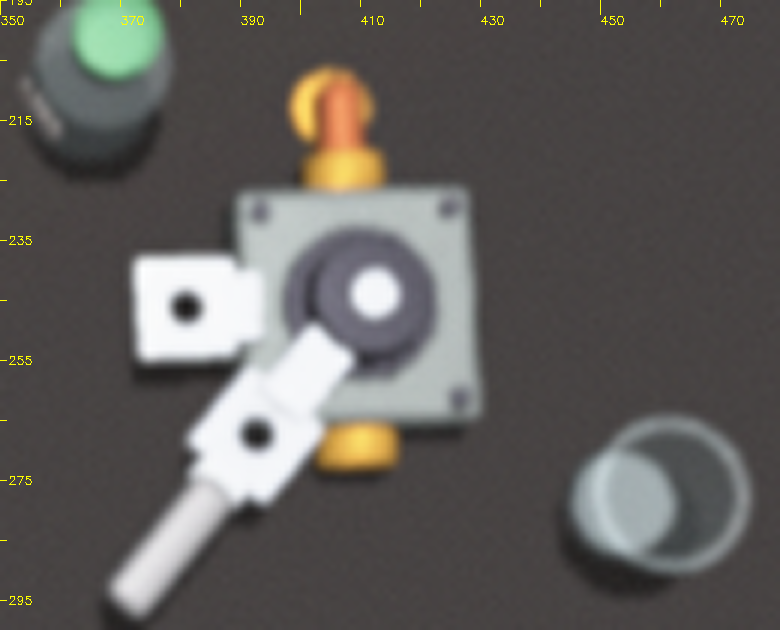

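View pics/t2.png

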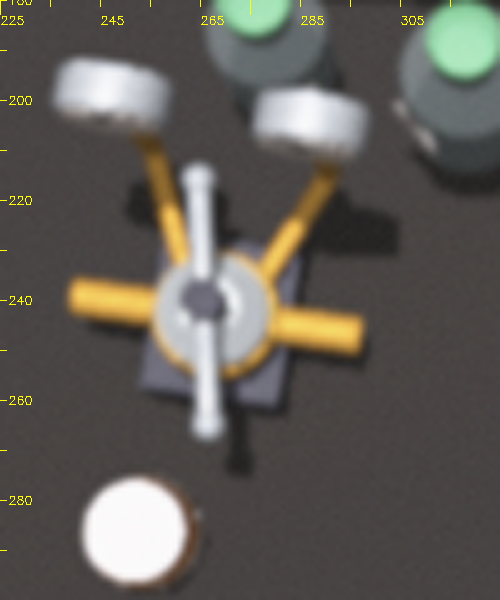

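View pics/s1.png

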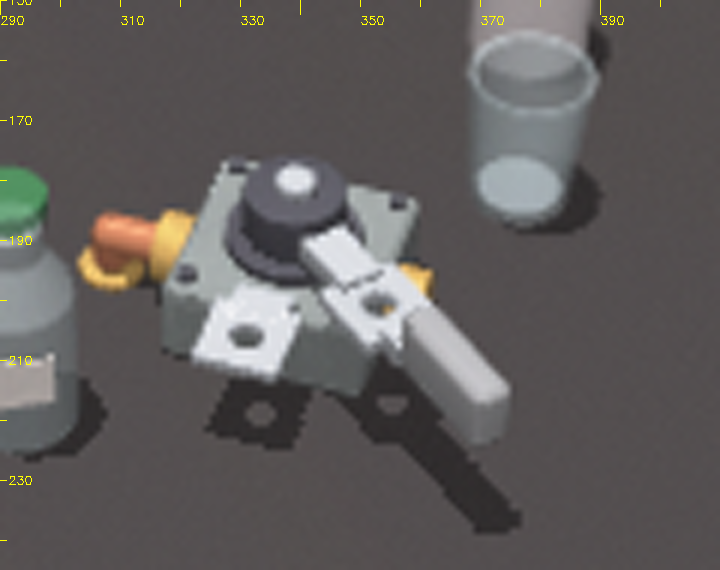

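View pics/s2.png

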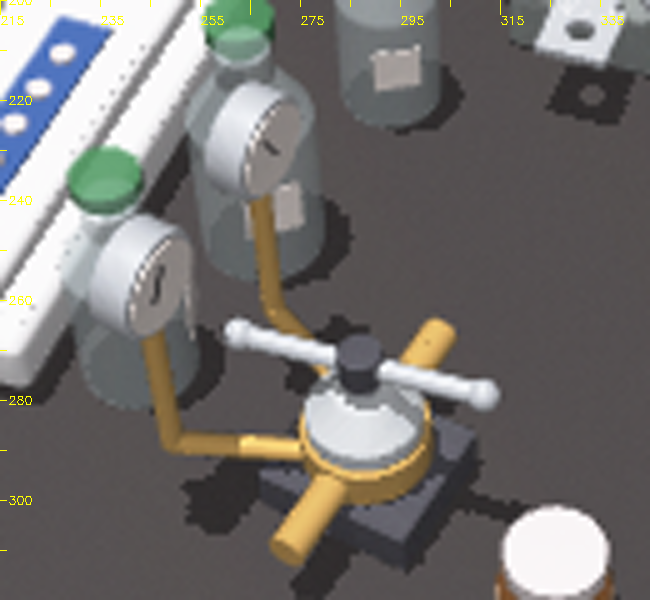

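Readings, in crop pixels:

| Feature | t1 | s1 |
|---|---|---|
| hasp hole | (186,307) | (247,335) |
| handle hole | (257,434) | (382,303) |

| Feature | t2 | s2 |
|---|---|---|
| T-bar ball, upper in t2 | (199,178) | (240,333) |
| T-bar ball, lower in t2 | (207,427) | (485,392) |

Next I'll triangulate these.

```bash
cat > vis.py <<'E'
import cv2, numpy as np
from scipy.spatial.transform import Rotation as R
from bench import viewer
def ray(n,uv):
    c=viewer.get_calibration(n); f=240/np.tan(np.radians(c["vfov"]/2))
    K=np.array([[f,0,c["cx"]],[0,f,c["cy"]],[0,0,1]])
    p=cv2.undistortPoints(np.array([[uv]],float),K,c["dist_coeffs"])[0,0]
    d=R.from_quat(c["attitude"]).apply([p[0],p[1],1]); return c["eye"],d/np.linalg.norm(d)
def tri(a,b):
    A=np.zeros((3,3)); B=np.zeros(3); rs=[ray("top",a),ray("side",b)]
    for o,d in rs:
        P=np.eye(3)-np.outer(d,d); A+=P; B+=P@o
    x=np.linalg.solve(A,B)
    return x, max(np.linalg.norm((np.eye(3)-np.outer(d,d))@(x-o)) for o,d in rs)
def plane(n,uv,z):
    o,d=ray(n,uv); return o+d*(z-o[2])/d[2]
def px(crop,u,v):
    x0,y0,k={"t1":(350,195,6),"t2":(225,180,5),"s1":(290,150,6),"s2":(215,200,5)}[crop]
    return (x0+(u+.5)/k-.5,y0+(v+.5)/k-.5)
E
python3 - <<'E'
from vis import *
np.set_printoptions(precision=4,suppress=True)
P={}
for n,a,b in [("hasp",("t1",186,307),("s1",247,335)),("hole",("t1",257,434),("s1",382,303)),("dot",("t1",375,292),("s1",295,180)),
 ("gripend",("t1",120,593),("s1",487,393)),("ballfar",("t2",199,178),("s2",240,333)),("ballnear",("t2",207,427),("s2",485,392)),
 ("boss",("t2",204,299),("s2",358,350)),("gaugeL",("t2",112,97),("s2",140,277)),("gaugeR",("t2",311,122),("s2",253,140)),
 ("jar",("t2",136,530),("s2",555,552)),("beaker",("t1",670,495),("s1",533,75)),("portL",("t2",75,296),("s2",287,548)),("portR",("t2",357,337),("s2",440,330))]:
    x,e=tri(px(*a),px(*b)); P[n]=x; print(n,x,round(e,4))
for c in [(238,193),(468,187),(480,414)]: print("boxcorner",plane("top",px("t1",*c),.05))
print("hasp@56",plane("top",px("t1",186,307),.056),plane("side",px("s1",247,335),.056))
print("hole@72",plane("top",px("t1",257,434),.072),plane("side",px("s1",382,303),.072))
print("bottle a cap",plane("top",px("t1",107,30),.15))
v=P["ballfar"]-P["ballnear"]; print("bar len",np.linalg.norm(v),"ang",np.arctan2(v[1],v[0]),(P["ballfar"]+P["ballnear"])/2)
g=P["gaugeL"]-P["gaugeR"]; print("reg yaw",np.arctan2(g[1],g[0])-np.pi/2)
g=P["portL"]-P["portR"]; print("reg yaw ports",np.arctan2(g[1],g[0])-np.pi/2,(P["portL"]+P["portR"])/2)
for a in("hasp","hole"): w=P[a]-P["dot"]; print(a,np.linalg.norm(w[:2]),np.arctan2(w[1],w[0])-np.pi/2)
E
```

```text
hasp [ 0.574  -0.1219  0.0528] 0.0015
hole [ 0.5139 -0.151   0.0686] 0.001
dot [ 0.5764 -0.2024  0.0877] 0.0015
gripend [ 0.443  -0.0855  0.0932] 0.0014
ballfar [0.6514 0.1924 0.103 ] 0.001
ballnear [0.5192 0.1867 0.1066] 0.002
boss [0.5863 0.1882 0.1126] 0.0021
gaugeL [0.6803 0.2274 0.1763] 0.0016
gaugeR [0.6666 0.1272 0.176 ] 0.0009
jar [0.4667 0.2309 0.0535] 0.0014
beaker [ 0.4855 -0.3323  0.0811] 0.0016
portL [0.5967 0.2681 0.0419] 0.0015
portR [0.5736 0.1119 0.0421] 0.0021
boxcorner [ 0.6258 -0.1477  0.05  ]
boxcorner [ 0.628  -0.2542  0.05  ]
boxcorner [ 0.5228 -0.2563  0.05  ]
hasp@56 [ 0.5722 -0.1219  0.056 ] [ 0.5744 -0.1187  0.056 ]
hole@72 [ 0.5127 -0.1507  0.072 ] [ 0.514  -0.1474  0.072 ]
bottle a cap [ 0.6816 -0.0787  0.15  ]
bar len 0.13233457329459172 ang 0.04321593367345831 [0.5853 0.1895 0.1048]
reg yaw -0.13641696824857164
reg yaw ports -0.1469728618170716 [0.5851 0.19   0.042 ]
hasp 0.08045082022327818 0.030355851003674328
hole 0.08091687226729885 0.8836799508322088
```

Measurements agree, apart from a bias of about 3 mm in height:

- **Isolator:** pivot at about (0.5755, -0.202), yaw 0.02. The handle stands at about 0.86.
- **Regulator:** at about (0.5855, 0.1895), yaw -0.14. The bar stands at about 0.18.

I'll push with shut fingers and a fixed tool orientation. Gripping would swing the wide gripper body into bottle_a and the gauges.

```bash
cat > rob.py <<'E'
import numpy as np
from bench import manip, effector, viewer
from scipy.spatial.transform import Rotation as R
ISO=np.array([.5755,-.2022]); IYAW=.023
REG=np.array([.5855,.1895]); RYAW=-.14
def down(yaw): return (R.from_euler('z',yaw)*R.from_euler('x',np.pi)).as_quat()
def pusher(c,yaw,ang,sense,r,halfw,gap=0.):
    """tool centre pushing a bar at local angle ang; 19 x 38 mm fingertips aligned with the local frame"""
    u=np.array([np.cos(ang),np.sin(ang)]); n=sense*np.array([-u[1],u[0]])
    h=.0095*abs(n[0])+.019*abs(n[1])
    p=r*u-(halfw+h+gap)*n
    return c+R.from_euler('z',yaw).as_matrix()[:2,:2]@p
def handle(d,gap=0.): return pusher(ISO,IYAW,np.pi/2+d,-1,.145,.011,gap)
def tbar(a,gap=0.): return pusher(REG,RYAW,a,1,.045,.006,gap)
E
python3 - <<'E'
from rob import *
import cv2
effector.close(10)
p=manip.current_tool_pos(); manip.servo_line([p[0],p[1],.35],vel=.2)
s=handle(.86,.025); q=down(IYAW)
manip.move_pose([*s,.30],q)
manip.servo_line([*s,.068],vel=.2)
print(manip.current_clock(),manip.current_tool_pos(),manip.current_q(),manip.current_finger_gap(),manip.current_force())
for d in np.r_[.86,np.arange(.8,.05,-.1),.03]:
    manip.servo_line([*handle(d),.068],vel=.08)
    print(round(d,2),manip.current_force().round(1),manip.current_clock())
cv2.imwrite("pics/top1.png",viewer.get_image("top")[:,:,::-1])
cv2.imwrite("pics/side1.png",viewer.get_image("side")[:,:,::-1])
E
```

```text
5.3167 [ 0.42834545 -0.15413031  0.06879625] [ 0.83579544  0.44968574 -0.6458019   2.14083226  0.4309383   0.67745007
 -1.65192809] 0.0005396703142800074 [0.30892185 0.06745175 0.29091066]
0.86 [-1.  -0.2 -0.6] 5.775
0.8 [ 0.  -0.9  0.4] 6.0417
0.7 [-0.8  1.3 -0.2] 6.3833
0.6 [-0.9  0.2 -0. ] 6.7333
0.5 [-0.6  0.3 -0.2] 7.0833
0.4 [ 0.3 -0.7 -0.4] 7.4333
0.3 [0.4 0.4 0. ] 7.7833
0.2 [ 0.6 -0.9 -0.3] 8.1333
0.1 [0.2 0.6 0.7] 8.4917
0.03 [0.2 0.6 0.7] 8.7833
```

Run:
```python
import cv2, numpy as np
t=cv2.imread("pics/top1.png")[195:300,345:455]; s=cv2.imread("pics/side1.png")[130:235,290:400]
cv2.imwrite("pics/m1.png",np.hstack([cv2.resize(a,None,fx=3.6,fy=3.6,interpolation=cv2.INTER_CUBIC) for a in (t,s)]))
```

```text
(no output)
```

View pics/m1.png

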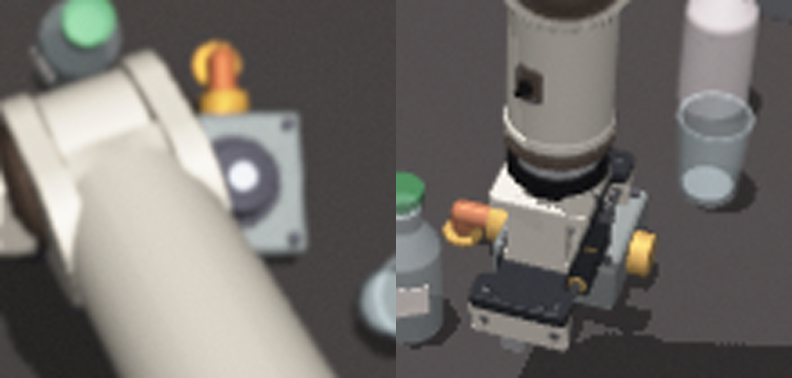

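The arm hides the handle in the top view, though the handle is no longer in its old place. I'll retreat to above the T-bar and look again.

Run:
```python
from rob import *
import cv2
b=handle(.03,.03)
manip.servo_line([*b,.068],vel=.15); manip.servo_line([*b,.30],vel=.3)
a=np.pi+.18
manip.move_pose([*tbar(a,.015),.30],down(RYAW))
print(manip.current_clock(),manip.current_tool_pos(),manip.current_q().round(2))
t=viewer.get_image("top")[:,:,::-1]; s=viewer.get_image("side")[:,:,::-1]
cv2.imwrite("pics/top2.png",t); cv2.imwrite("pics/side2.png",s)
cv2.imwrite("pics/m2.png",np.hstack([cv2.resize(t[215:290,350:445],None,fx=4,fy=4,interpolation=cv2.INTER_CUBIC),cv2.resize(s[160:235,300:400],None,fx=4,fy=4,interpolation=cv2.INTER_CUBIC)]))
```

```text
11.275 [0.53916045 0.2272805  0.29894267] [ 0.21  0.41 -0.87  1.62  0.33  1.26 -2.43]
```

View pics/m2.png

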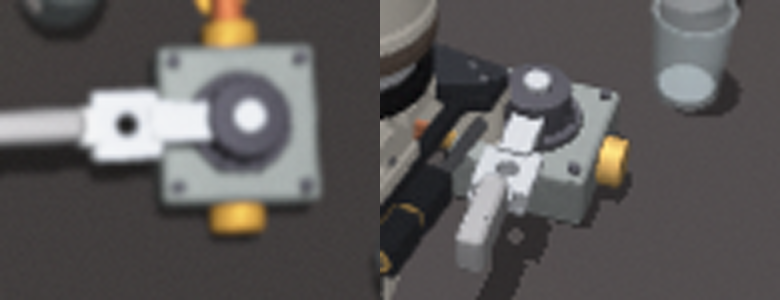

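The handle now lies along the tongue. In the top view its hole is at crop (127,125), which is pixel (381.4,245.9). I'll work out the residual.

Run:
```python
from vis import *
np.set_printoptions(precision=4,suppress=True)
f=lambda u,v,x0,y0:(x0+(u+.5)/4-.5,y0+(v+.5)/4-.5)
# refine hole centre by dark-pixel centroid
im=cv2.imread("pics/top2.png").min(2).astype(float); im0=cv2.imread("pics/top0.png").min(2).astype(float)
def cen(im,c,r=5):
    y,x=np.mgrid[-r:r+1,-r:r+1]; x=x+int(round(c[0])); y=y+int(round(c[1]))
    w=np.clip(190-im[y,x],0,None)*(((x-c[0])**2+(y-c[1])**2)<4**2); return (x*w).sum()/w.sum(),(y*w).sum()/w.sum()
h=f(127,125,350,215); hc=cen(im,h); a=px("t1",186,307); ac=cen(im0,a); b=px("t1",257,434); bc=cen(im0,b)
print(h,hc,a,ac,b,bc)
H=plane("top",hc,.072); A=plane("top",ac,.056); B=plane("top",bc,.072)
print("handle",H,"hasp",A,"old",B,"diff mm",(H-A)*1e3)
# sides
S=plane("side",(300+(508.5-380)/4-.5,160+168.5/4-.5),.072); print("side handle",S, "side hasp",plane("side",px("s1",247,335),.056))
```

```text
(381.375, 245.875) (np.float64(381.25070993914807), np.float64(245.70182555780934)) (380.5833333333333, 245.75) (np.float64(380.6008230452675), np.float64(245.7946959304984)) (392.4166666666667, 266.9166666666667) (np.float64(392.3422644770959), np.float64(266.9719101123595))
handle [ 0.5705 -0.1217  0.072 ] hasp [ 0.572  -0.1219  0.056 ] old [ 0.5125 -0.1505  0.072 ] diff mm [-1.5506  0.1861 16.    ]
side handle [ 0.5723 -0.1193  0.072 ] side hasp [ 0.5744 -0.1187  0.056 ]
```

The residual is about 1.5–2 mm against the 5 mm limit, so the handle is fine. Next is the T-bar, with the wrist flipped half a turn so joint 7 stays clear of its limit.

Run:
```python
from rob import *
import cv2
q=down(RYAW+np.pi); Z=.094; hi=.19
pi=np.pi
s=tbar(pi+.18,.015)
manip.move_pose([*s,.30],q); manip.servo_line([*s,Z],vel=.2)
print(manip.current_clock(),manip.current_tool_pos(),manip.current_q().round(2))
fm=[]
for a in np.r_[np.arange(.2,2.05,.2),2.1]:
    manip.servo_line([*tbar(pi+a),Z],vel=.08); fm.append(np.abs(manip.current_force()).max())
print("forces",np.round(fm,1))
b=tbar(pi+2.1,.02); manip.servo_line([*b,Z],vel=.15); manip.servo_line([*b,.26],vel=.3)
print(manip.current_clock(),manip.current_tool_pos(),manip.current_q().round(2))
manip.servo_line([.47,.19,.26],vel=.3)
t=viewer.get_image("top")[:,:,::-1]; s=viewer.get_image("side")[:,:,::-1]
cv2.imwrite("pics/top3.png",t); cv2.imwrite("pics/side3.png",s)
cv2.imwrite("pics/m3.png",np.hstack([cv2.resize(t[180:290,220:320],None,fx=3.6,fy=3.6,interpolation=cv2.INTER_CUBIC),cv2.resize(s[200:310,220:340],None,fx=3.6,fy=3.6,interpolation=cv2.INTER_CUBIC)]))
print(manip.current_clock())
```

```text
12.8083 [0.53961334 0.22971535 0.09506992] [ 0.05  0.61 -0.66  1.81  0.47  0.88 -2.54]
forces [0.6 2.4 1.7 1.1 0.8 0.9 0.8 1.1 2.4 3.1 2.8]
16.9583 [0.56270801 0.13118208 0.26054782] [ 0.31  0.4  -0.76  1.69  0.3   1.17 -2.24]
17.575
```

View pics/m3.png

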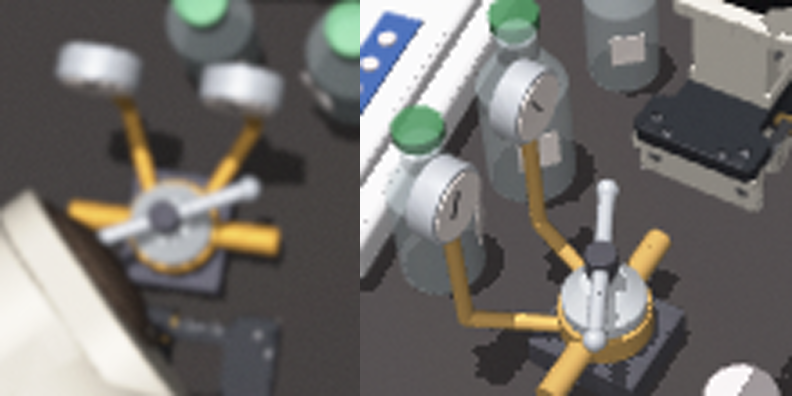

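The bar has turned to about 2.05: its ends are at crop (250,188) and (110,236), so the pushed end is near 297°. The gauges and bottles haven't moved. Joint 7 is still near its limit, so I'll flip it explicitly by +π and make the second push on the other end.

Run:
```python
from rob import *
import cv2
Z=.094; j=np.array(manip.current_q()); print(j.round(2),manip.current_tcp_rot().round(3))
j[6]+=np.pi; manip.movej(j); q=manip.current_tcp_rot(); print(q.round(3),manip.current_q().round(2))
q=down(RYAW) if abs(np.dot(q,down(RYAW)))>.9 else down(RYAW+np.pi)
s=tbar(1.95,.012)
manip.move_pose([*s,.26],q); print(manip.current_q().round(2),manip.current_tool_pos())
manip.servo_line([*s,Z],vel=.2)
print(manip.current_clock(),manip.current_force().round(1))
for a in np.r_[np.arange(2.1,4.85,.2),4.85,4.92]:
    manip.servo_line([*tbar(a),Z],vel=.08); f=manip.current_force(); print(round(a,2),f.round(1),end=' ')
    if np.linalg.norm(f)>25: break
print(manip.current_clock(),manip.current_tool_pos())
for a in (4.96,5.0,5.03,5.06):
    if np.linalg.norm(manip.current_force())>12: break
    manip.servo_line([*tbar(a),Z],vel=.03); print(a,manip.current_force().round(1))
b=tbar(4.95,.02); manip.servo_line([*b,Z],vel=.1); manip.servo_line([*b,.26],vel=.3)
manip.servo_line([.44,.12,.26],vel=.3)
t=viewer.get_image("top")[:,:,::-1]; s=viewer.get_image("side")[:,:,::-1]
cv2.imwrite("pics/top4.png",t); cv2.imwrite("pics/side4.png",s)
cv2.imwrite("pics/m4.png",np.hstack([cv2.resize(t[180:290,220:430],None,fx=2.4,fy=2.4,interpolation=cv2.INTER_CUBIC),cv2.resize(s[200:310,220:340],None,fx=2.4,fy=2.4,interpolation=cv2.INTER_CUBIC)]))
print(manip.current_clock())
```

```text
[ 0.27  0.27 -0.83  1.86  0.22  1.11 -2.35] [ 0.998 -0.071 -0.001  0.   ]
[ 0.071  0.997 -0.    -0.001] [ 0.27  0.27 -0.83  1.86  0.22  1.11  0.8 ]
[ 0.11  0.56 -0.78  1.5   0.41  1.25  0.71] [0.60713229 0.24166257 0.25916477]
21.85 [-0.3  1.8  0.2]
2.1 [ 0.4 -0.5  0.4] 2.3 [2.  1.1 1.9] 2.5 [3.3 1.1 1.9] 2.7 [1.9 0.7 1.8] 2.9 [-0.5  0.1  1.4] 3.1 [-0.5  0.3  0.4] 3.3 [-0.2  2.   1.3] 3.5 [-0.   1.3  1.6] 3.7 [0.5 1.6 1.6] 3.9 [-0.7  1.4  0.4] 4.1 [0.3 0.4 0. ] 4.3 [ 0.5 -0.8 -0. ] 4.5 [-0.2  0.9  0.6] 4.7 [-0.5  0.4 -0. ] 4.85 [-1.5  0.8  0.8] 4.92 [-3.6  2.3 -0.5] 26.4333 [0.5687369  0.14348842 0.0937537 ]
4.96 [-3.2  2.3  0.5]
5.0 [-3.3  1.7 -1.1]
5.03 [-3.4  1.4 -0.5]
5.06 [-5.4  1.4  0.9]
29.1417
```

View pics/m4.png

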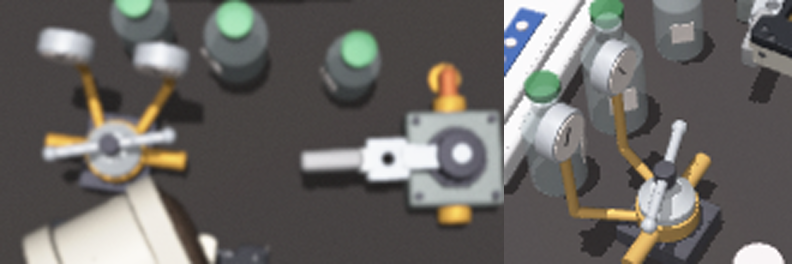

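The handle still lines up. The bar's ends are at crop (169,134) and (50,154). I'll measure its angle.

Run:
```python
from vis import *
g=lambda u,v:(220+(u+.5)/2.4-.5,180+(v+.5)/2.4-.5)
a=plane("top",g(169,134),.106); b=plane("top",g(50,154),.106)
w=a-b; print(a,b,np.linalg.norm(w),"bar",(np.arctan2(w[1],w[0])+.14)%(2*np.pi))
# check with initial method for bias
a0=plane("top",px("t2",199,178),.106); b0=plane("top",px("t2",207,427),.106); w0=a0-b0; print("initial",np.arctan2(w0[1],w0[0])+.14)
import cv2
t=cv2.imread("pics/top4.png"); cv2.imwrite("pics/m5.png",cv2.resize(t[215:265,225:310],None,fx=8,fy=8,interpolation=cv2.INTER_CUBIC))
```

```text
[0.59502466 0.12330551 0.106     ] [0.57353097 0.25366134 0.106     ] 0.13211593853722955 bar 5.015803403763886
initial 0.1811803239292489
```

View pics/m5.png

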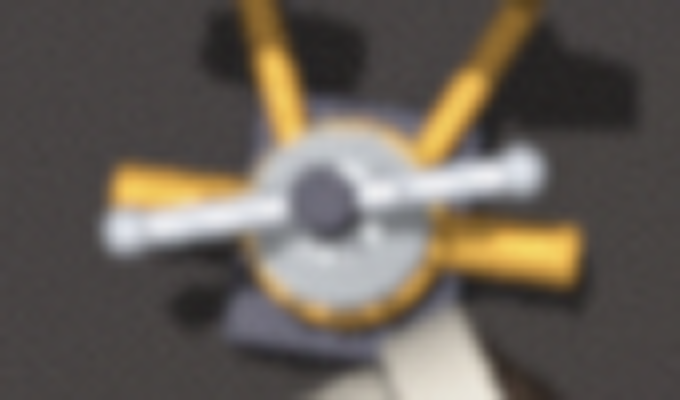

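The enlarged crop has the bar's ends at (523,170) and (125,229), giving about 5.0 rad, which is at the stop. The arm is clear, so I'm handing in.

Run:
```python
from rob import *
print(manip.current_tool_pos(),manip.current_force().round(1)); print(manip.hand_in(),manip.current_clock())
```

```text
[0.44063325 0.11977555 0.2595686 ] [0.1 0.2 0.1]
the job is handed in; nothing more can be done
the job is handed in; nothing more can be done
```

I've handed the job in at about 29 s of the 58 s allowed: by the camera images, the padlock hole is about 2 mm off the hasp hole (5 mm allowed) and the T-bar is at about 5.0 rad, at its stop; I saw no bottle or gauge disturbed, and no verdict came back.

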